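Clamp a two-part plaster mould with a ratchet bar clamp

TASK

Close the two-part plaster mould in the bench clamp: first turn the black lock knob a quarter turn anticlockwise to free the push bar, then pump the red trigger against the wooden handle, letting it spring back each time, until the blue spring pad has pushed the mould halves shut against the end stop and bears firmly on them. Stop pumping there, since more than two further squeezes would crack the plaster, and finish while still holding the trigger squeezed in. Let the clamp do the work: do not push the pad or the mould with the gripper, and leave the tools lying round about where they are.

Things in the scene. Friction and masses are not known exactly. Their poses are not given: they have to be found in the camera images.
- clamp: Fixed ratchet clamp: steel bed 300 x 88 x 12 mm, grey housing 134 x 44 mm with its top 58 mm above the worktop. Origin under the bed on the worktop. +x runs from the pump handle to the end stop (the way the bar advances), z up. A rigid wooden handle (14 mm thick, 24 mm wide, top at z = 118 mm) stands at x = -130 to -116 mm, the red trigger on its +x side.
- pump_grip (a point): Point to centre a gripper on for pumping: clamp x = -115 mm, 95 mm above the worktop; axes as the clamp. Fingers point down and close along clamp x, one behind the handle (back face 15 mm behind this point, rigid), one before the trigger (front of its swell 29 mm ahead at rest, 15 mm when squeezed). An even gripper pumps by opening to 70 mm and closing to 30 mm. Housing top: 37 mm lower.
- trigger_pad: The red trigger on a steel shank: grip part 9 mm thick, 22 mm wide, from about z = 71 to 109 mm above the worktop, with a rounded swell on its front 95 mm above the worktop that the finger bears on. Origin at the trigger's pivot, 50 mm above the worktop at clamp x = -106 mm.
- trigger (a joint): rad: 0 at rest (leaning forward), 0.311 fully squeezed (upright). Return spring 3 to 5 N at the swell, plus about 0.7 N per newton on the pad; a grip of 20 to 25 N is plenty. Each squeeze past 0.25, then full release (below 0.03), advances the bar one 4 mm click (up to 7 mm unloaded); while squeezed it stands 1 to 3 mm beyond the click. Blocked after a short play while the knob is locked.
- lock_knob (a joint): Angle of the black lock knob, rad, anticlockwise from above: 0 to 0.2 at the start (locked), stop at 1.57. From 0.9 on the push bar is free. Friction 0.1 N m; it stays where it is left.
- knob_grip (a point): Grip point of the lock knob, on its vertical axis, 80 mm above the worktop, clamp x = -20 mm. The grip is a bar 13 mm thick, 42 mm long, 24 mm tall (z = 66 to 90 mm). Axes turn with the knob: the bar is long along the point's y and is pinched along its x. At knob angle 0 these are the clamp's axes.
- push_bar (a joint): Advance of the push bar, m: 0 at the start, grows towards the end stop in clicks, at most 0.05. The mould is shut, without spring force, when it stands at the end stop's clamp x minus 0.086.
- jaw_pad (a joint): How far the spring pad is pressed in against its spring, m: 0 when free, at most 0.019; the spring gives 2 N per mm, so 0.005 means 10 N on the mould. Firm is 3 mm and more; stay below 15 mm: the plaster cracks at 17 mm.
- pad_face: The blue pad plate that meets the mould, 6 x 56 x 38 mm. Its origin is 27 mm behind its middle, at worktop height.
- pad_front (a point): Middle of the blue pad's front face, 34 mm above the worktop; axes as the clamp. At the start it stands at clamp x = 30 mm.
- end_stop: Dark steel end stop, 64 mm wide, 46 mm high, bolted on the bed. Origin at the foot of its working face, which looks along the clamp's -x to the mould; at clamp x = 100 to 114 mm, different each time.
- mould_front: Loose front half of the white plaster mould, next to the blue pad: 28 mm (along the clamp) x 64 x 44 mm, 0.25 kg. Origin at the centre of its underside; its x is the clamp's x.
- mould_back: Loose back half of the mould, same size, next to the end stop. Origin at the centre of its underside; its x is the clamp's x.
- mould_front_seam (a point): Centre of the front half's mating face, half-way up.
- mould_back_seam (a point): Centre of the back half's mating face, half-way up. The gap between the two seams is 4 to 8 mm at the start, 0 when the mould is shut.
- wood_stamp: Bystander: turned wooden stamp, 33 mm across, 62 mm high. Origin under it.
- ring_cutter: Bystander: steel ring cutter, 67 mm across, 22 mm high. Origin under its centre.
- wood_rib: Bystander: flat wooden throwing rib, 58 x 109 x 8 mm. Origin under its centre.
- rubber_kidney: Bystander: red rubber kidney, 52 x 100 x 8 mm. Origin under its centre.
Not all that is in view belongs to the job. Leave any orange or purple look-alike of the mould_front alone.

How it is judged:
On the way, in this order (a step that is already met when the one before it is completed fails the run):
1. the lock knob is turned free before the bar advances (value of joint lock_knob above 0.9 rad and value of joint push_bar below 0.0037 m), for 0.2 s.
2. the pad has pushed the mould shut and presses on it (contact force between pad_face and mould_front above 4 N and distance between mould_front_seam and mould_back_seam below 0.005 m), for 0.1 s.
At the end, for the whole second after the job is handed in: Fingers still squeeze the red trigger (over 2 N, angle above 0.19 rad); the lock knob is left free (above 0.9 rad); the mould is shut (seam centres within 5 mm) between pad and end stop, at rest, the pad pressing with 5 to 31 N and over 4 N reaching the stop (value of joint lock_knob above 0.9 rad and value of joint trigger above 0.19 rad and contact force between the fingers and trigger_pad above 2 N and contact force between pad_face and mould_front between 5 and 31 N and contact force between mould_back and end_stop above 4 N and distance between mould_front_seam and mould_back_seam below 0.005 m and linear speed of mould_front below 0.02 m/s); the arm keeps its last pose, push and grip.
It fails at once if the plaster is crushed: the pad presses with more than 35 N (contact force between pad_face and mould_front above 35 N).
It fails at once if the gripper pushes the mould or the pad (contact force between the fingers and mould_front above 2 N or contact force between the fingers and mould_back above 2 N or contact force between the fingers and pad_face above 2 N).
It fails at once if a bystander is moved by more than 30 mm (distance of any of wood_stamp, ring_cutter, wood_rib, rubber_kidney from where it was at the start of the episode above 0.03 m).
It also fails if it takes over 64 s, if anything falls off the work surface, if the arm or the gripper's body presses on something with over 40 N, if the wrist force passes 120 N, or if a joint passes its speed limit or range.

ROBOT

A 6-joint arm with a two-finger parallel gripper is mounted at the origin on a cart in front of the work surface, level with it; the furniture and walls round the work are solid. World frame = base frame: x ahead of the robot, y to its left, z up, the work surface at z = 0. Lengths are in m, angles in rad, forces in N, time in s.
With the tool pointing down it reaches from about 0.35 to 0.775 m from the base axis. Payload 5.5 kg.
Tool frame: the origin (TCP) lies midway between the tips of the shut fingers; the grasp point (between the pads) lies 19 mm behind it (r.pinch_z is the distance from the TCP to the grasp point, in m); z points along the fingers, x is the direction in which the jaws open and shut, and the axes are right-handed (so a half turn about z gives the same grasp; the last joint's range is limited). The gripper opens to 85 mm and grips with 20 to 120 N. Pads are 22 mm wide; open, the fingers measure 114 mm over their backs; the gripper's body (76 mm by 85 mm) begins 54 mm behind the grasp point. The pads swing forward as they close: fully open they stand 13 mm farther back than shut.
Start: joints at [1.124, 0.313, 0.046, 1.304, 0, 1.431], TCP at [0.174, 0.548, 0.231] pointing down, gripper open.
Joint ranges: [-2.76, 2.76], [-0.86, 1.69], [-1.03, 1.26], [-2.2, 2.34], [-1.47, 1.5], [-3.14, 3.14]. Speed limits (rad/s): [2.57, 2.57, 3.14, 3.14, 3.14, 3.14].

INTERFACE

Orientations are given as [roll, pitch, yaw] about the fixed x, y, z axes, in that order (R = Rz(yaw) Ry(pitch) Rx(roll)).
In Python, from plant import r, capture gives the robot as it stands. The module is installed in compiled form; this text tells all that it offers.
- The arm moves only by the tool play_rows, never from a script. Its argument "commands" is text: rows parted by semicolons, each of 5 numbers parted by spaces: the shift along the tool's x, y, z normalised to -1 to 1, where 1 is 75 cm, then the turn about the tool's z normalised to -1 to 1, where 1 is 45 degrees, then the closure, from 0 (fully open) to 1 (shut). A call has 1 to 10 rows; each row is the pose to reach, as a shift and turn from the pose measured when the call began, along the tool's axes at that moment; what a row does not reach only later rows make up. A row lasts 1/12 s, in which the tool goes at most 41.7 mm and 7.16 degrees, less where a joint would pass 70% of its speed; a pose out of reach is approached as far as the arm can. A call with a number of a shift or a turn outside -1 to 1 is refused whole. A call with a gripper value outside its range is refused whole. The fingers move at their own pace and stop on an object; "newtons" is the grip in N (left out, the last holds). Time passes only in rows, so rows that repeat a pose let the fingers close. It gives the time, the measured TCP pose, the force and the opening at its end, in the units of the state.
- r.sense(): the state, without advancing time (a new reading comes with each control period).
- capture(name): name is "scene" or "top"; returns a dict with "color" (480x640x3 uint8, red, green, blue), "z_map" (480x640 float32, m along the optical axis (not along the pixel's ray), 0 where there is no reading), "camera_matrix" (3x3 intrinsics, pixels), "extrinsics" (4x4, takes a point from camera to world coordinates). Camera axes: x right, y up, looking along -z (the intrinsics and any distortion apply to the point x, -y, -z); pixel columns grow to the right and rows downward; lengths in m; the calibration is good to about 2 mm. A picture is of the moment at which its call begins.
- r.close_job(): hands the job in, once; it reports no verdict.
The state is a dict: "time_s": time; "joints": joint angles; "dq": joint speeds; "effort": joint torques, N m; "position": TCP position; "orientation": TCP orientation; "contact_force": force on the tool from outside, world axes, zero at the start; "moment": the same for the moment, N m; "gripper_width": finger opening in m.
Only numpy, scipy, OpenCV 4.12 (cv2) and the standard library are available. Lean on these libraries where they do the work, as an engineer would, in place of code of your own. Each camera call takes 0.05 s, during which the arm holds its last target.

## Working session

There is one attempt and no reset: what is moved stays moved. The work goes in short steps, Python scripts to look and compute and a tool call to move; the robot and the scene stay as the last step left them, time stands still between calls to the robot, and variables do not carry over. Pictures are saved under pics/ and viewed, and the job is handed in when it is done.

Besides the shell and the picture viewer there is one more tool, called after "Request:" in YAML: its name, and indented under it one key for each argument. play_rows: Moves the arm, as the interface text tells. Scaled input: -1 to 1 covers 75 cm each way for a shift and 45 degrees each way for a turn. Its arguments: {"type":"object","properties":{"commands":{"type":"string"},"newtons":{"type":"number"}},"required":["commands"]}

```bash
mkdir -p pics
python3 - <<'E'
from plant import r,capture
import cv2,numpy as np
print(r.sense(), r.pinch_z)
for n in("scene","top"):
    c=capture(n); cv2.imwrite(f"pics/{n}0.png",c["color"][:,:,::-1]); np.savez(f"{n}0.npz",**c)
    print(n,c["camera_matrix"],c["extrinsics"],[k for k in c])
E
```

```text
{'time_s': 0.0, 'joints': array([ 1.12440725e+00,  3.13977087e-01,  4.49569068e-02,  1.30360651e+00,
       -2.41859980e-06,  1.43117635e+00]), 'dq': array([-0.00062742, -0.00096924,  0.00099044,  0.00025437,  0.0004398 ,
        0.00069395]), 'effort': array([ 4.59131406e-04, -4.80625963e+01,  2.98535210e+01,  1.95680419e-02,
        4.24603968e-05,  1.10958155e-05]), 'position': array([0.17343065, 0.54767109, 0.23041312]), 'orientation': array([-3.14134032e+00,  1.81288947e-03,  1.26402746e+00]), 'contact_force': array([ 0.48504489, -1.28033547,  0.04762912]), 'moment': array([0.01240455, 0.03136277, 0.0233146 ]), 'gripper_width': 0.08550426209505667} 0.0187
scene [[487.4554763    0.         312.52463409]
 [  0.         487.4554763  239.95750874]
 [  0.           0.           1.        ]] [[ 0.64344548  0.55240728 -0.52992841 -0.07565274]
 [-0.76546109  0.47053065 -0.43894216 -0.4835703 ]
 [ 0.00687271  0.68807492  0.7256071   0.92102788]
 [ 0.          0.          0.          1.        ]] ['color', 'z_map', 'camera_matrix', 'extrinsics']
top [[551.40748928   0.         327.6687182 ]
 [  0.         551.40748928 247.49094152]
 [  0.           0.           1.        ]] [[-2.41840065e-02  9.86725261e-01 -1.60587647e-01  3.41452026e-01]
 [-9.99698995e-01 -2.45332825e-02 -1.92310175e-04  2.12803228e-02]
 [-4.12949942e-03  1.60534658e-01  9.87021565e-01  1.13693969e+00]
 [ 0.00000000e+00  0.00000000e+00  0.00000000e+00  1.00000000e+00]] ['color', 'z_map', 'camera_matrix', 'extrinsics']
```

View pics/scene0.png

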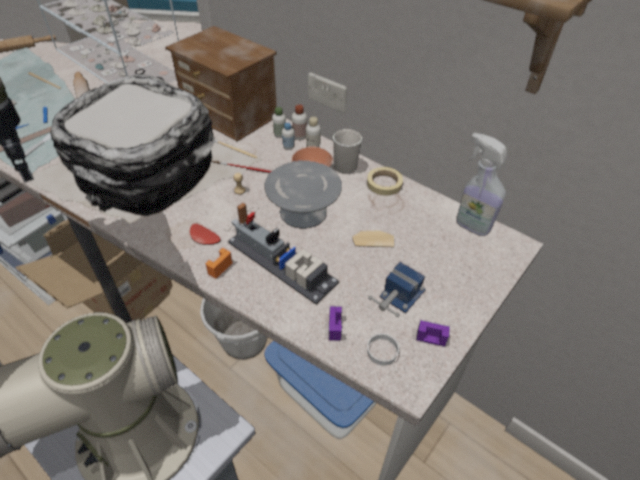

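View pics/top0.png

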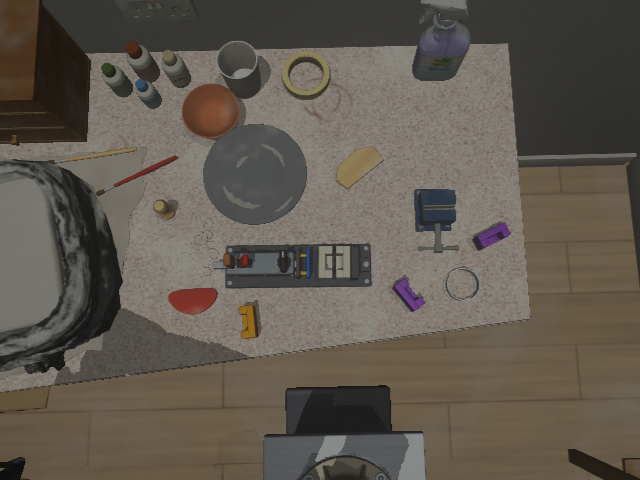

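```bash
cat > h.py <<'E'
import numpy as np,cv2
def cloud(c):
    K=c["camera_matrix"];z=c["z_map"];v,u=np.mgrid[:480,:640]
    p=np.stack([(u-K[0,2])/K[0,0]*z,-(v-K[1,2])/K[1,1]*z,-z],-1)
    E=c["extrinsics"];return p@E[:3,:3].T+E[:3,3]
def ray(c,u,v,h):
    K=c["camera_matrix"];E=c["extrinsics"]
    d=E[:3,:3]@np.array([(u-K[0,2])/K[0,0],-(v-K[1,2])/K[1,1],-1]);o=E[:3,3]
    return o+d*(h-o[2])/d[2]
def proj(c,p):
    K=c["camera_matrix"];E=c["extrinsics"]
    q=E[:3,:3].T@(np.array(p)-E[:3,3]);return K[0,0]*q[0]/-q[2]+K[0,2],K[1,1]*-q[1]/-q[2]+K[1,2]
E
python3 - <<'E'
from h import *
t=np.load("top0.npz");s=np.load("scene0.npz")
P=cloud(t);Q=cloud(s)
for u,v in[(20,260),(100,250),(110,300),(229,260),(244,260),(284,261),(305,262),(325,262),(345,262),(362,262),(228,284),(366,284),(366,248),(255,170),(163,207),(190,300),(248,320)]:
    print("top",u,v,P[v,u].round(3))
for u,v in[(130,110),(130,180),(10,130),(242,213),(250,218),(270,233),(303,180)]: print("sc",u,v,Q[v,u].round(3))
print(proj(t,[.174,.548,.231]),proj(s,[.174,.548,.231]))
c=t["color"][230:305,205:385,::-1]
cv2.imwrite("pics/topcrop.png",cv2.resize(c,None,fx=4.4,fy=4.4,interpolation=cv2.INTER_CUBIC))
c=s["color"][195:305,215:345,::-1]
cv2.imwrite("pics/sccrop.png",cv2.resize(c,None,fx=5,fy=5,interpolation=cv2.INTER_CUBIC))
E
```

```text
top 20 260 [0.485 0.548 0.204]
top 100 250 [0.512 0.444 0.127]
top 110 300 [0.42  0.432 0.102]
top 229 260 [0.341 0.021 1.137]
top 244 260 [0.489 0.18  0.107]
top 284 261 [0.487 0.106 0.092]
top 305 262 [0.495 0.069 0.012]
top 325 262 [0.492 0.028 0.032]
top 345 262 [ 0.487 -0.012  0.057]
top 362 262 [ 0.492 -0.048  0.019]
top 228 284 [0.454 0.227 0.012]
top 366 284 [ 0.447 -0.055  0.011]
top 366 248 [ 0.521 -0.057  0.016]
top 255 170 [0.665 0.159 0.105]
top 163 207 [0.607 0.35  0.059]
top 190 300 [0.424 0.306 0.006]
top 248 320 [0.379 0.182 0.042]
sc 130 110 [0.494 0.628 0.21 ]
sc 130 180 [0.359 0.471 0.137]
sc 10 130 [0.173 0.509 0.362]
sc 242 213 [0.485 0.207 0.095]
sc 250 218 [0.483 0.177 0.098]
sc 270 233 [0.482 0.11  0.091]
sc 303 180 [0.669 0.167 0.105]
(np.float64(-2.117225861112445), np.float64(453.1968262807837)) (np.float64(28.015930191033192), np.float64(173.2875575906753))
```

View pics/topcrop.png

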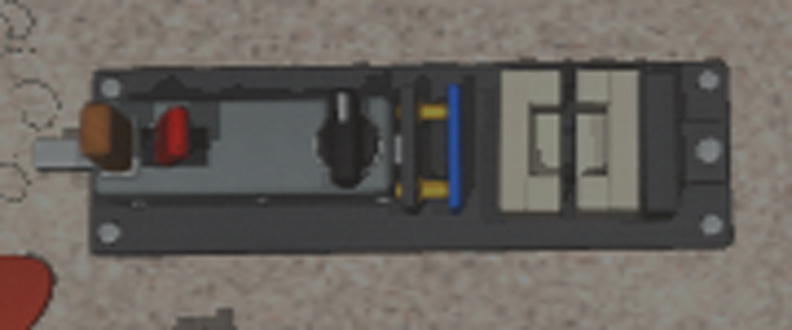

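View pics/sccrop.png

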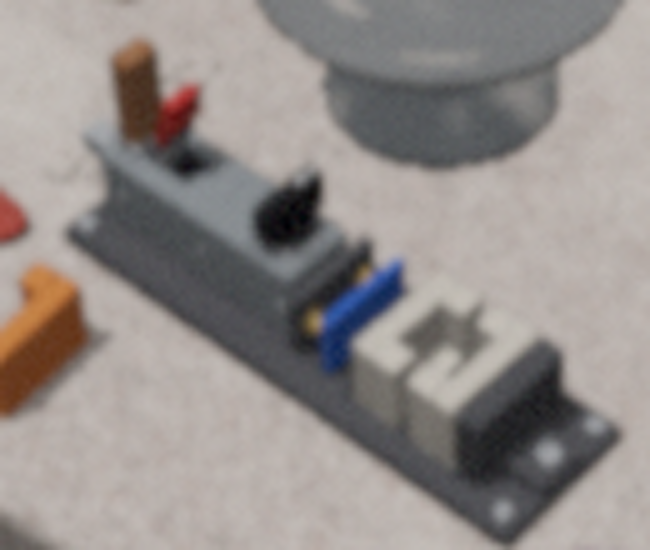

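Run:
```python
from h import *
t=np.load("top0.npz");s=np.load("scene0.npz")
C=[ray(t,205+a/4.4-.4,230+b/4.4-.4,.012)[:2] for a,b in[(94,68),(727,60),(733,246),(91,253)]]
C=np.array(C);print(C.round(4)); m=C.mean(0); 
d=(C[1]+C[2]-C[0]-C[3])/2;print("len",np.linalg.norm(d),"wid",np.linalg.norm((C[0]+C[1]-C[2]-C[3])/2),"center",m,"yaw",np.degrees(np.arctan2(d[1],d[0])))
# depth points
P=cloud(t)
sel=(P[...,2]>.006)&(P[...,2]<.14)&(P[...,0]>.42)&(P[...,0]<.56)&(P[...,1]>-.09)&(P[...,1]<.245)
n,l,st,_=cv2.connectedComponentsWithStats(sel.astype(np.uint8))
k=1+st[1:,4].argmax();pt=P[l==k][:,:2].astype(np.float32);print(st[k],cv2.minAreaRect(pt))
for S,n in((t,"top"),(s,"scene")):
  P=cloud(S);hsv=cv2.cvtColor(S["color"],cv2.COLOR_RGB2HSV)
  roi=(P[...,0]>.44)&(P[...,0]<.55)&(P[...,1]>-.09)&(P[...,1]<.245)
  z=P[...,2]
  dark=hsv[...,2]<70
  for nm,mk in(("red",(hsv[...,1]>170)&((hsv[...,0]<5)|(hsv[...,0]>174))&(z>.06)),("wood",(hsv[...,1]>90)&(hsv[...,0]>6)&(hsv[...,0]<18)&(z>.07)),("knob",(z>.078)&(z<.1)&dark&(P[...,1]<.14)),("hous",(z>.055)&(z<.061)&(P[...,1]>.1)),("blue",(hsv[...,0]>105)&(hsv[...,0]<130)&(hsv[...,1]>150)),("mould",(z>.052)&(z<.06)&(P[...,1]<.06)&(hsv[...,2]>100)),("stop",(z>.054)&(z<.062)&(P[...,1]<.06)&dark)):
    q=P[roi&mk]
    if len(q)>3: print(n,nm,len(q),np.percentile(q,[3,50,97],axis=0).round(4).tolist(), cv2.minAreaRect(q[:,:2].astype(np.float32)*1000))
```

```text
[[ 0.5348  0.2318]
 [ 0.5312 -0.0659]
 [ 0.4436 -0.0655]
 [ 0.4477  0.2328]]
len 0.29803725174028567 wid 0.08740501985006179 center [0.48932186 0.08329978] yaw -90.73665146377276
[ 217  244  154   44 6213] ((0.4891420900821686, 0.08959228545427322), (0.3107801377773285, 0.08854072540998459), 89.21234893798828)
top red 39 [[0.4809, 0.1757, 0.1047], [0.489, 0.1792, 0.1086], [0.4983, 0.182, 0.1115]] ((489.2194519042969, 178.85122680664062), (8.08006477355957, 19.36183738708496), 79.5679931640625)
top wood 93 [[0.4787, 0.205, 0.1006], [0.4887, 0.2106, 0.1163], [0.5001, 0.2177, 0.1203]] ((490.4252624511719, 211.30520629882812), (12.99273681640625, 23.612518310546875), 86.8617935180664)
top knob 136 [[0.4694, 0.1025, 0.08], [0.4874, 0.1078, 0.0888], [0.5078, 0.114, 0.0921]] ((489.231201171875, 108.91252136230469), (41.2237548828125, 13.260238647460938), 1.0777182579040527)
top hous 757 [[0.4692, 0.1177, 0.0552], [0.4869, 0.1595, 0.0576], [0.51, 0.213, 0.0604]] ((489.5985412597656, 161.76087951660156), (43.48499298095703, 122.97496032714844), 0.21772421896457672)
top blue 62 [[0.4633, 0.059
[... 1219 characters left out ...]
34, 0.0607]] ((487.60247802734375, 162.22418212890625), (124.6659164428711, 44.44293975830078), 88.94744873046875)
scene blue 111 [[0.4595, 0.0572, 0.022], [0.4758, 0.0594, 0.0441], [0.5048, 0.0648, 0.0549]] ((487.6934814453125, 70.70072937011719), (49.18486022949219, 42.92341995239258), 62.88529968261719)
scene mould 439 [[0.456, -0.0259, 0.0527], [0.4862, 0.0059, 0.0569], [0.5175, 0.0575, 0.0594]] ((487.2648010253906, 11.036426544189453), (99.97337341308594, 67.82939147949219), 86.1020736694336)
scene stop 24 [[0.454, -0.0406, 0.0541], [0.4751, -0.0388, 0.0561], [0.5076, -0.0327, 0.0587]] ((480.5482482910156, -38.519710540771484), (5.691783905029297, 54.077938079833984), 83.50767517089844)
```

```bash
cat >> h.py <<'E'
from scipy.spatial.transform import Rotation as Ro
def to(st,p,yaw):
    R=Ro.from_euler("xyz",st["orientation"]).as_matrix()
    d=R.T@(np.array(p)-st["position"])/.75
    cy=np.arctan2(R[1,0],R[0,0]); t=-(yaw-cy); t=(t+np.pi)%(2*np.pi)-np.pi
    print("row",d.round(4),"turn",round(t/(np.pi/4),4),"| pos",st["position"].round(4),"yaw",round(cy,4),"F",st["contact_force"].round(1),"w",round(st["gripper_width"],4),"t",round(st["time_s"],2))
E
python3 - <<'E'
from h import *
from plant import r
to(r.sense(),[.4892,.1040,.19],1.58)
t=np.load("top0.npz")
for n,a,b,z in[("stop face",642,140,.057),("pad front",462,145,.053),("mould front",500,140,.056),("handle back",80,125,.118),("handle front",112,125,.118),("trig",188,125,.107),("trigL",160,125,.107),("knob N",343,92,.09),("knob S",347,186,.09),("knobL",330,130,.09),("knobR",360,130,.09)]:
    p=ray(t,205+a/4.4-.4,230+b/4.4-.4,z); print(n,p.round(4),"clampx",round((.0833-p[1])*1000,1))
E
```

```text
row [-0.4368  0.58    0.0546] turn -0.4024 | pos [0.1735 0.5477 0.2305] yaw 1.264 F [-0.3  0.1 -0.4] w 0.0856 t 0.1
stop face [ 0.4882 -0.0229  0.057 ] clampx 106.2
pad front [0.4884 0.058  0.053 ] clampx 25.3
mould front [0.4899 0.0408 0.056 ] clampx 42.5
handle back [0.4922 0.2178 0.118 ] clampx -134.5
handle front [0.4919 0.2042 0.118 ] clampx -120.9
trig [0.4927 0.1736 0.107 ] clampx -90.3
trigL [0.493  0.1856 0.107 ] clampx -102.3
knob N [0.5081 0.1083 0.09  ] clampx -25.0
knob S [0.4667 0.1071 0.09  ] clampx -23.8
knobL [0.4914 0.1142 0.09  ] clampx -30.9
knobR [0.4911 0.1011 0.09  ] clampx -17.8
```

Run:
```python
from h import *
from plant import r
to(r.sense(),[.4888,.1075,.18],1.598)
```

```text
row [-0.4325  0.5781  0.0679] turn -0.4253 | pos [0.1735 0.5477 0.2305] yaw 1.264 F [-0.3  0.1 -0.4] w 0.0856 t 0.1
```

Request:
play_rows:
  commands: "-0.433 0.578 0.0 -0.42 0;-0.433 0.578 0.0 -0.42 0;-0.433 0.578 0.0 -0.42 0;-0.433 0.578 0.0 -0.42 0;-0.433 0.578 0.0 -0.42 0;-0.433 0.578 0.0 -0.42 0;-0.433 0.578 0.0 -0.42 0;-0.433 0.578 0.0 -0.42 0;-0.433 0.578 0.0 -0.42 0;-0.433 0.578 0.0 -0.42 0.5"
  newtons: 25

```text
time_s: 0.93
position: [0.4137, 0.211, 0.2309]
orientation: [-3.141, 0.001, 1.594]
contact_force: [0.2, 1.0, -1.2]
gripper_width: 0.0754
```

Run:
```python
from h import *
from plant import r
to(r.sense(),[.4888,.1075,.15],1.598)
```

```text
row [-0.1401  0.097   0.108 ] turn -0.0051 | pos [0.4137 0.211  0.2309] yaw 1.594 F [ 0.2  1.  -1.2] w 0.0754 t 0.93
```

Request:
play_rows:
  commands: "-0.14 0.097 0.06 -0.005 0.5;-0.14 0.097 0.06 -0.005 0.5;-0.14 0.097 0.06 -0.005 0.5;-0.14 0.097 0.06 -0.005 0.5;-0.14 0.097 0.108 -0.005 0.5;-0.14 0.097 0.108 -0.005 0.5;-0.14 0.097 0.108 -0.005 0.5"

```text
time_s: 1.52
position: [0.4866, 0.1074, 0.1484]
orientation: [-3.135, 0.001, 1.598]
contact_force: [0.3, -0.2, 0.6]
gripper_width: 0.0429
```

Run:
```python
from h import *
from plant import r,capture
to(r.sense(),[.4888,.1075,.069],1.598)
for n in("scene","top"):
    c=capture(n); cv2.imwrite(f"pics/{n}1.png",cv2.resize(c["color"][180:330,190:390,::-1],None,fx=4,fy=4))
```

```text
row [1.000e-04 3.700e-03 1.058e-01] turn -0.0006 | pos [0.4866 0.1074 0.1484] yaw 1.5975 F [ 0.3 -0.2  0.6] w 0.0429 t 1.52
```

View pics/scene1.png

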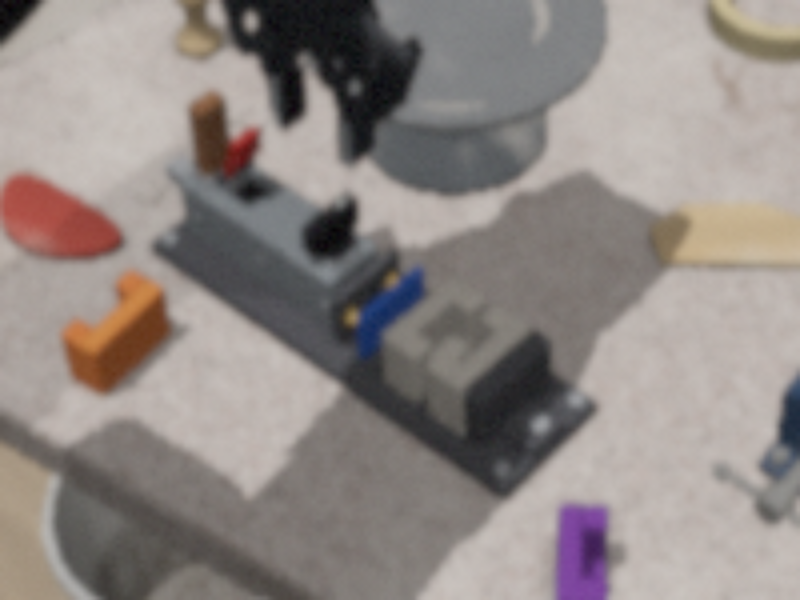

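The gripper is over the knob: fingers at about (290,110) and (355,145), knob at (330,225). I'll lower it now and then close.

Request:
play_rows:
  commands: "0 0.003 0.05 0 0.5;0 0.003 0.08 0 0.5;0 0.003 0.095 0 0.5;0 0.003 0.106 0 0.5;0 0.003 0.106 0 0.5"

```text
time_s: 2.03
position: [0.4908, 0.1088, 0.0715]
orientation: [-3.141, 0.001, 1.6]
contact_force: [0.1, -0.1, 0.4]
gripper_width: 0.0434
```

Run:
```python
from h import *
from plant import r,capture
to(r.sense(),[.4888,.1075,.069],1.598)
for n in("scene","top"):
    c=capture(n); cv2.imwrite(f"pics/{n}2.png",cv2.resize(c["color"][180:330,190:390,::-1],None,fx=4,fy=4))
```

```text
row [-0.0017 -0.0027  0.0033] turn 0.0028 | pos [0.4908 0.1088 0.0715] yaw 1.6002 F [ 0.1 -0.1  0.4] w 0.0434 t 2.03
```

View pics/scene2.png

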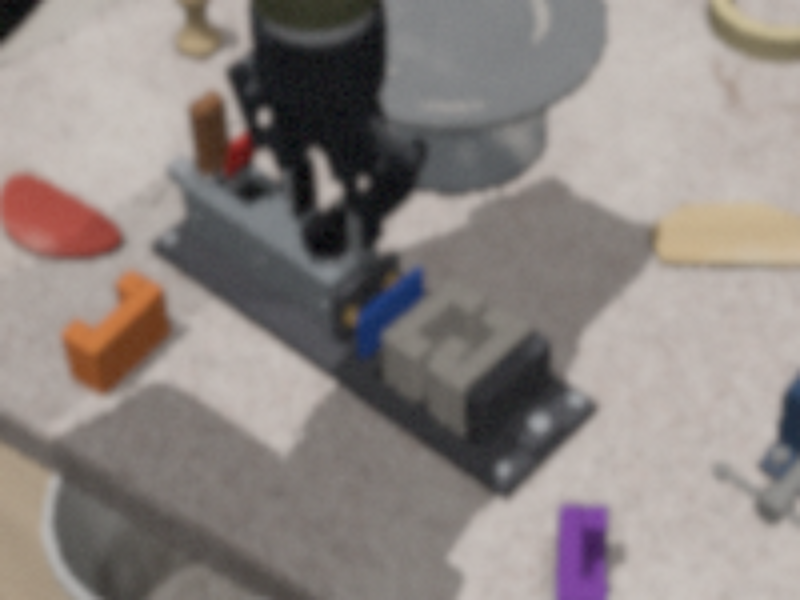

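The fingers straddle the knob, which is at (325,235). Closing.

Request:
play_rows:
  commands: "0 0 0.002 0 1;0 0 0.002 0 1;0 0 0.002 0 1;0 0 0.002 0 1;0 0 0.002 0 1;0 0 0.002 0 1"
  newtons: 30

```text
time_s: 2.63
position: [0.493, 0.1087, 0.0727]
orientation: [3.138, 0.001, 1.6]
contact_force: [-1.1, -0.7, 5.9]
gripper_width: 0.0121
```

Request:
play_rows:
  commands: "0 0 -0.002 -0.15 1;0 0 -0.002 -0.3 1;0 0 -0.002 -0.45 1;0 0 -0.002 -0.6 1;0 0 -0.002 -0.75 1;0 0 -0.002 -0.9 1;0 0 -0.002 -0.9 1"

```text
time_s: 3.22
position: [0.4918, 0.1113, 0.0729]
orientation: [3.137, -0.003, 2.313]
contact_force: [0.7, 10.0, -10.1]
gripper_width: 0.0124
```

Run:
```python
from h import *
from plant import r,capture
to(r.sense(),[.4898,.1078,.072],1.598+1.40)
```

```text
row [-0.0016 -0.0051  0.0012] turn -0.872 | pos [0.4918 0.1113 0.0729] yaw 2.3131 F [  0.7  10.  -10.1] w 0.0124 t 3.22
```

Request:
play_rows:
  commands: "0 0 0.001 -0.15 1;0 0 0.001 -0.3 1;0 0 0.001 -0.45 1;0 0 0.001 -0.6 1;0 0 0.001 -0.75 1;0 0 0.001 -0.86 1;0 0 0.001 -0.86 1"

```text
time_s: 3.8
position: [0.4895, 0.1128, 0.0728]
orientation: [3.134, -0.003, 2.994]
contact_force: [-8.2, 5.8, 9.8]
gripper_width: 0.0123
```

Run:
```python
from h import *
from plant import r,capture
to(r.sense(),[.4898,.1078,.072],1.598+1.40)
```

```text
row [-0.0014 -0.0065  0.001 ] turn -0.0057 | pos [0.4895 0.1128 0.0728] yaw 2.9935 F [-8.2  5.8  9.8] w 0.0123 t 3.8
```

Request:
play_rows:
  commands: "0 0 0 0 0.4;0 0 0 0 0.4;0 0 0 0 0.4;0 0 0 0 0.4;0 0 -0.04 0 0.4;0 0 -0.08 0 0.4;0 0 -0.12 0 0.4;0 0 -0.16 0 0.4;0 0 -0.16 0 0.4"
  newtons: 25

```text
time_s: 4.55
position: [0.4934, 0.1118, 0.1988]
orientation: [3.132, 0.006, 2.993]
contact_force: [1.8, -0.4, -0.2]
gripper_width: 0.0515
```

Run:
```python
from h import *
from plant import r,capture
to(r.sense(),[.491,.2035,.19],1.558)
for n in("scene","top"):
    c=capture(n); cv2.imwrite(f"pics/{n}3.png",cv2.resize(c["color"][180:330,190:390,::-1],None,fx=4,fy=4))
```

```text
row [0.0213 0.1204 0.0127] turn 1.8272 | pos [0.4934 0.1118 0.1988] yaw 2.9931 F [ 1.8 -0.4 -0.2] w 0.0515 t 4.55
```

View pics/scene3.png

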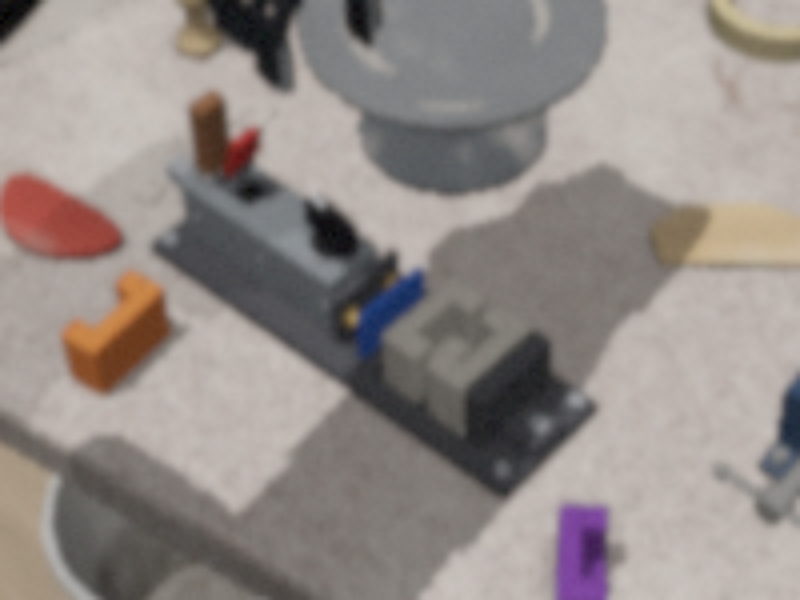

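The knob bar at (330,230) now lies along the clamp, so it is free. Next I move over the handle and turn back.

Request:
play_rows:
  commands: "0.021 0.12 0 0.15 0.2;0.021 0.12 0 0.3 0.2;0.021 0.12 0 0.45 0.2;0.021 0.12 0 0.6 0.2;0.021 0.12 0 0.75 0.2;0.021 0.12 0 0.9 0.2;0.021 0.12 0 0.99 0.2;0.021 0.12 0 0.99 0.2"

```text
time_s: 5.32
position: [0.4879, 0.2028, 0.1929]
orientation: [3.138, -0.007, 2.214]
contact_force: [0.5, -1.0, -1.4]
gripper_width: 0.0684
```

Run:
```python
from h import *
from plant import r,capture
to(r.sense(),[.491,.2035,.15],1.558)
```

```text
row [-0.0021  0.0037  0.0572] turn 0.8352 | pos [0.4879 0.2028 0.1929] yaw 2.2139 F [ 0.5 -1.  -1.4] w 0.0684 t 5.32
```

Request:
play_rows:
  commands: "-0.002 0.003 0 0.15 0.17;-0.002 0.003 0 0.3 0.17;-0.002 0.003 0 0.45 0.17;-0.002 0.003 0 0.6 0.17;-0.002 0.003 0 0.75 0.17;-0.002 0.003 0.02 0.835 0.17;-0.002 0.003 0.04 0.835 0.17;-0.002 0.003 0.04 0.835 0.17"

```text
time_s: 5.98
position: [0.4882, 0.2024, 0.1591]
orientation: [-3.134, -0.006, 1.56]
contact_force: [-0.8, 0.2, -1.0]
gripper_width: 0.0708
```

Run:
```python
from h import *
from plant import r,capture
for i in range(4):
  to(r.sense(),[.491,.2038,.076],1.558)
  n="top" if i%2 else "scene"
  c=capture(n); cv2.imwrite(f"pics/{n}4.png",cv2.resize(c["color"][160:310,160:360,::-1],None,fx=4,fy=4))
```

```text
row [0.0012 0.0045 0.1108] turn 0.0024 | pos [0.4882 0.2024 0.1591] yaw 1.5598 F [-0.8  0.2 -1. ] w 0.0708 t 5.98
row [0.0009 0.0038 0.1127] turn 0.0023 | pos [0.4887 0.2026 0.1605] yaw 1.5598 F [ 0.2  0.2 -0.1] w 0.0709 t 6.03
row [0.0006 0.0024 0.1143] turn 0.0019 | pos [0.4896 0.2028 0.1617] yaw 1.5595 F [-0.4 -0.3 -0.6] w 0.071 t 6.08
row [0.0003 0.0013 0.1155] turn 0.0015 | pos [0.4903 0.203  0.1626] yaw 1.5592 F [0.6 0.7 1.5] w 0.0707 t 6.13
```

View pics/scene4.png

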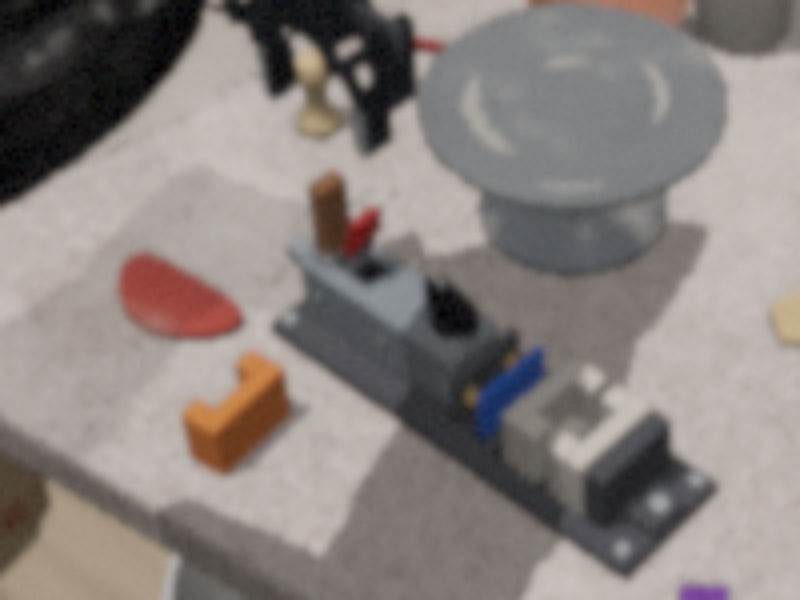

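View pics/top4.png

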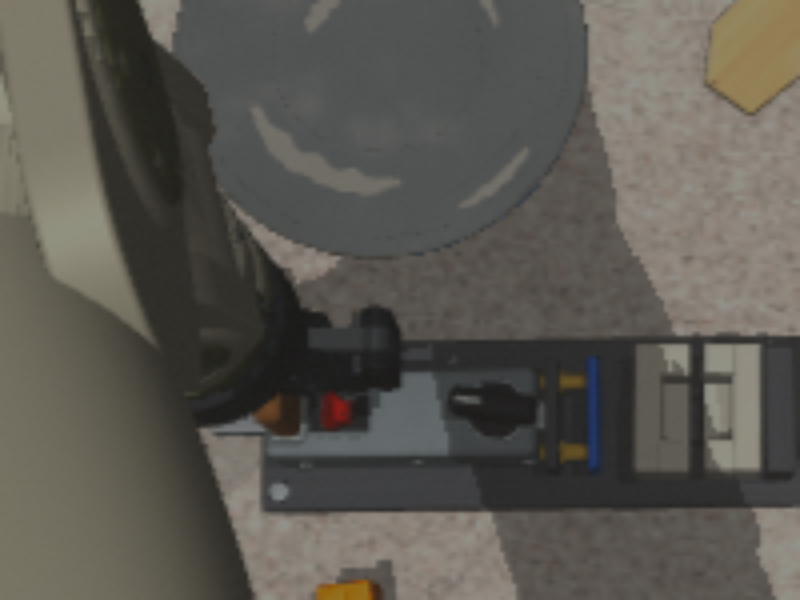

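The knob bar lies along the clamp at top-view (495,405). The gripper is above the handle and trigger and the rest of the scene is unchanged. Lowering over the handle.

Request:
play_rows:
  commands: "0 0.001 0.04 0.0015 0.14;0 0.001 0.08 0.0015 0.14;0 0.001 0.105 0.0015 0.14;0 0.001 0.116 0.0015 0.14;0 0.001 0.116 0.0015 0.14;0 0.001 0.116 0.0015 0.14"
  newtons: 25

```text
time_s: 6.68
position: [0.4919, 0.2039, 0.077]
orientation: [-3.141, -0.008, 1.558]
contact_force: [-0.6, 0.1, 0.5]
gripper_width: 0.0734
```

Run:
```python
from h import *
from plant import r,capture
for i in range(2):
  to(r.sense(),[.491,.2038,.076],1.558)
  n="top" if i%2 else "scene"
  c=capture(n); cv2.imwrite(f"pics/{n}5.png",cv2.resize(c["color"][160:310,160:360,::-1],None,fx=4,fy=4))
```

```text
row [-0.0002 -0.0012  0.0013] turn 0.0 | pos [0.4919 0.2039 0.077 ] yaw 1.558 F [-0.6  0.1  0.5] w 0.0734 t 6.68
row [-0.0004 -0.002   0.0021] turn 0.0 | pos [0.4925 0.204  0.0776] yaw 1.558 F [-0.3 -0.2  0.1] w 0.0733 t 6.73
```

View pics/scene5.png

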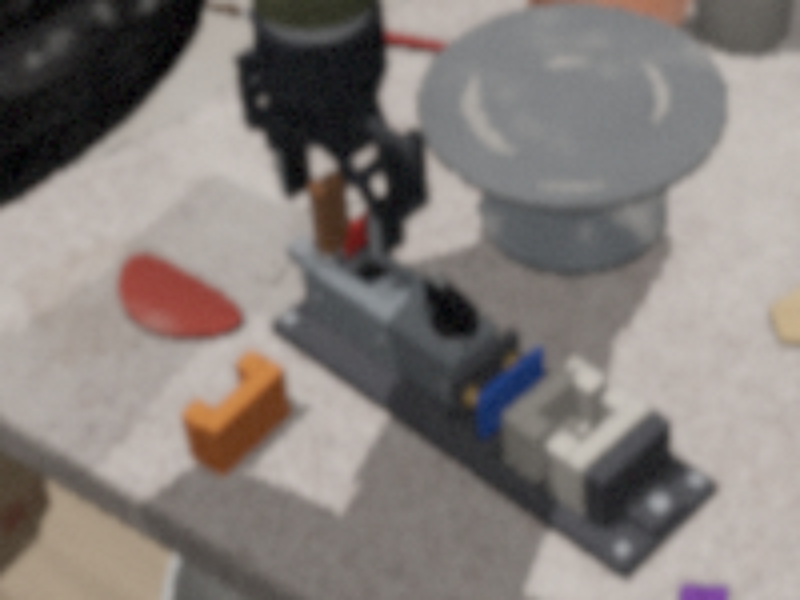

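Request:
play_rows:
  commands: "0 -0.001 0.001 0 0.68;0 -0.001 0.001 0 0.68;0 -0.001 0.001 0 0.68;0 -0.001 0.001 0 0.68;0 -0.001 0.001 0 0.68;0 -0.001 0.001 0 0.68;0 -0.001 0.001 0 0.68"
  newtons: 25

```text
time_s: 7.37
position: [0.4935, 0.2041, 0.0793]
orientation: [3.136, -0.008, 1.558]
contact_force: [-0.6, -1.7, 8.1]
gripper_width: 0.0294
```

Run:
```python
from h import *
from plant import r,capture
for i in range(2):
  to(r.sense(),[.491,.2038,.076],1.558)
  n="top" if i%2 else "scene"
  c=capture(n); cv2.imwrite(f"pics/{n}6.png",cv2.resize(c["color"][160:310,160:360,::-1],None,fx=4,fy=4))
```

```text
row [-0.0004 -0.0034  0.0044] turn 0.0 | pos [0.4935 0.2041 0.0793] yaw 1.558 F [-0.6 -1.7  8.1] w 0.0294 t 7.37
row [-0.0005 -0.0034  0.0045] turn 0.0001 | pos [0.4935 0.2041 0.0794] yaw 1.5581 F [-1.3 -1.4  8.4] w 0.0291 t 7.42
```

View pics/scene6.png

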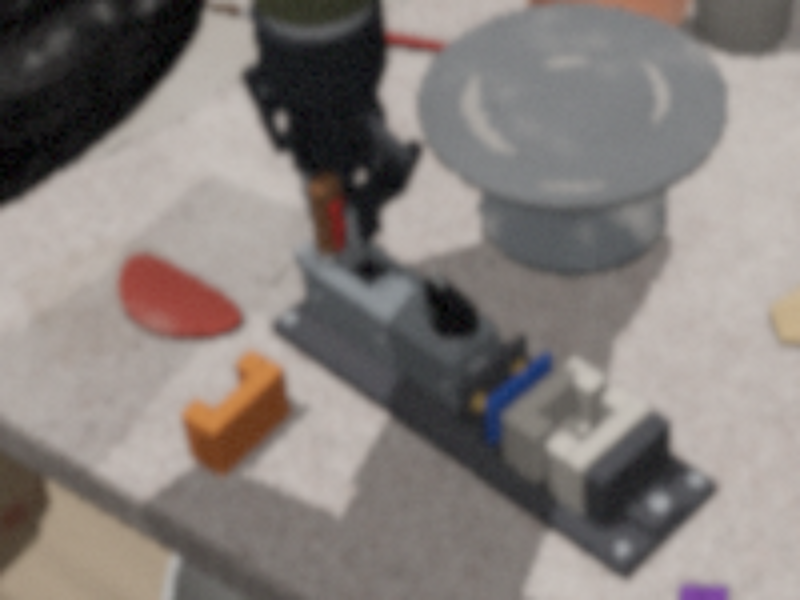

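View pics/top6.png

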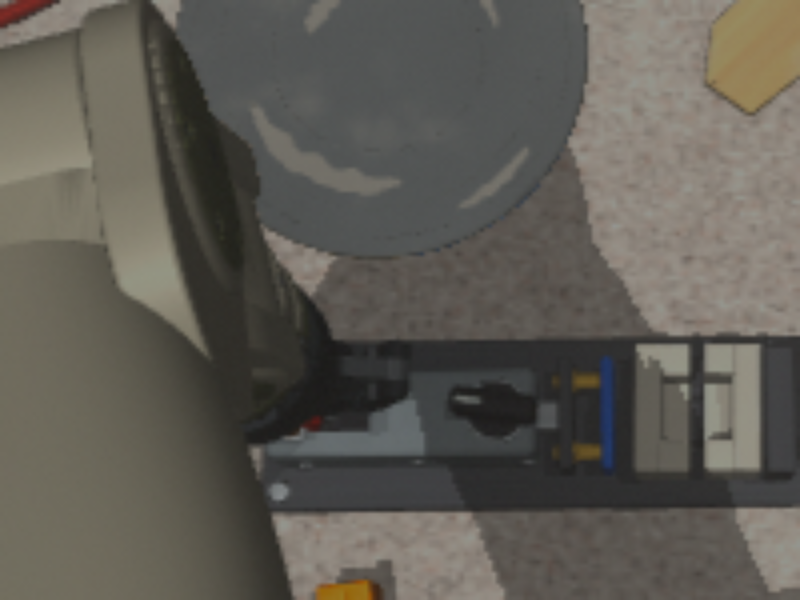

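The squeeze worked: trigger upright at (338,225), blue pad one step forward. Releasing.

Request:
play_rows:
  commands: "0 -0.003 0.002 0 0.15;0 -0.003 0.002 0 0.15;0 -0.003 0.002 0 0.15;0 -0.003 0.002 0 0.15;0 -0.003 0.002 0 0.15;0 -0.003 0.002 0 0.15;0 -0.003 0.002 0 0.15"

```text
time_s: 8.05
position: [0.4913, 0.2042, 0.0777]
orientation: [3.137, -0.008, 1.558]
contact_force: [0.1, 0.8, -0.1]
gripper_width: 0.073
```

```bash
cat > look.py <<'E'
import sys
from h import *
from plant import r,capture
k=sys.argv[1]
to(r.sense(),[.491,.2038,.076],1.558)
c=capture("top"); cv2.imwrite(f"pics/t{k}.png",cv2.resize(c["color"][240:290,220:380,::-1],None,fx=5,fy=5,interpolation=cv2.INTER_CUBIC))
hsv=cv2.cvtColor(c["color"],cv2.COLOR_RGB2HSV)
b=(hsv[...,0]>105)&(hsv[...,0]<130)&(hsv[...,1]>150);b[:240]=0;b[290:]=0;b[:,:290]=0;b[:,345:]=0
v,u=np.nonzero(b)
print("blue cols",u.mean().round(2),"n",len(u),"clampx of plate middle",(.0882-ray(c,u.mean(),v.mean(),.053)[1]).round(4)*1000)
# dark seam gap profile over rows in the mould
g=cv2.cvtColor(c["color"],cv2.COLOR_RGB2GRAY)[252:275,310:365]
print("gray prof 310..",g.mean(0).round().astype(int).tolist())
E
python3 look.py 1
```

```text
row [-0.0005 -0.0003  0.0023] turn 0.0001 | pos [0.4913 0.2042 0.0777] yaw 1.5581 F [ 0.1  0.8 -0.1] w 0.073 t 8.05
blue cols 311.44 n 57 clampx of plate middle 33.8
gray prof 310.. [49, 53, 53, 43, 43, 41, 41, 41, 57, 89, 93, 95, 93, 93, 91, 80, 91, 95, 95, 96, 102, 107, 67, 51, 50, 47, 125, 134, 132, 129, 124, 122, 112, 125, 142, 144, 144, 144, 145, 136, 70, 54, 66, 67, 67, 66, 66, 66, 58, 50, 53, 65, 66, 70, 77]
```

View pics/t1.png

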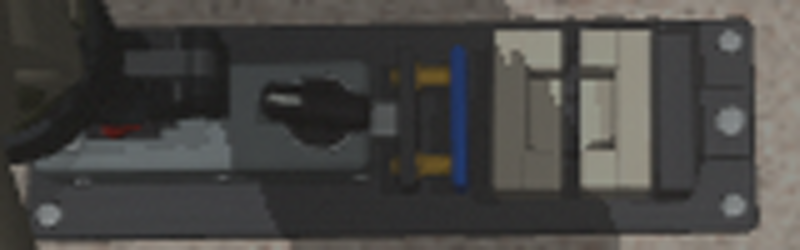

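Request:
play_rows:
  commands: "0 0 0.001 0 0.68;0 0 0.001 0 0.68;0 0 0.001 0 0.68;0 0 0.001 0 0.68;0 0 0.001 0 0.68;0 0 0.001 0 0.68"

```text
time_s: 8.6
position: [0.4919, 0.2041, 0.0781]
orientation: [3.135, -0.008, 1.558]
contact_force: [-0.7, -1.3, 7.3]
gripper_width: 0.0295
```

Request:
play_rows:
  commands: "0 0 0.001 0 0.15;0 0 0.001 0 0.15;0 0 0.001 0 0.15;0 0 0.001 0 0.15;0 0 0.001 0 0.15;0 0 0.001 0 0.15;0 0 0.001 0 0.15"

```text
time_s: 9.18
position: [0.4918, 0.2041, 0.0772]
orientation: [3.135, -0.008, 1.558]
contact_force: [0.5, -0.7, -0.4]
gripper_width: 0.0724
```

```bash
python3 look.py 2
```

```text
row [-0.0004 -0.0011  0.0015] turn 0.0003 | pos [0.4918 0.2041 0.0772] yaw 1.5583 F [ 0.5 -0.7 -0.4] w 0.0724 t 9.18
blue cols 315.49 n 55 clampx of plate middle 41.8
gray prof 310.. [54, 53, 53, 50, 49, 53, 54, 42, 57, 89, 93, 94, 93, 93, 91, 80, 91, 95, 95, 96, 102, 107, 67, 51, 50, 48, 125, 134, 132, 129, 123, 123, 111, 125, 142, 144, 144, 144, 144, 136, 69, 53, 66, 67, 67, 66, 65, 66, 57, 50, 53, 66, 66, 70, 77]
```

View pics/t2.png

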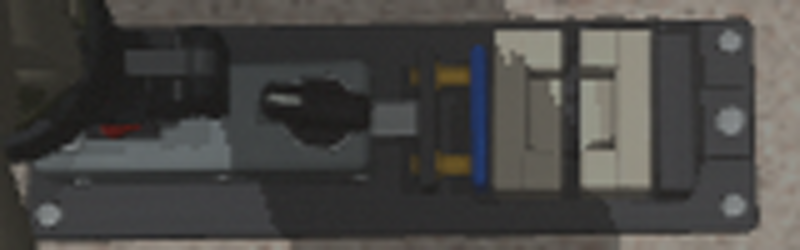

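The pad, at (480,115), has nearly reached the front half, and the seam gap is still open at (570,110). Continuing one pump at a time.

Request:
play_rows:
  commands: "0 0 0.001 0 0.68;0 0 0.001 0 0.68;0 0 0.001 0 0.68;0 0 0.001 0 0.68;0 0 0.001 0 0.68;0 0 0.001 0 0.68"

```text
time_s: 9.73
position: [0.4925, 0.2041, 0.0776]
orientation: [3.133, -0.007, 1.558]
contact_force: [-1.4, -1.0, 7.4]
gripper_width: 0.0289
```

Request:
play_rows:
  commands: "0 0 0 0 0.15;0 0 0 0 0.15;0 0 0 0 0.15;0 0 0 0 0.15;0 0 0 0 0.15;0 0 0 0 0.15;0 0 0 0 0.15"

```text
time_s: 10.32
position: [0.4925, 0.2041, 0.0775]
orientation: [3.133, -0.007, 1.558]
contact_force: [0.1, -0.4, -0.2]
gripper_width: 0.0725
```

```bash
python3 look.py 3
```

```text
row [-0.0004 -0.002   0.002 ] turn 0.0005 | pos [0.4925 0.2041 0.0775] yaw 1.5584 F [ 0.1 -0.4 -0.2] w 0.0725 t 10.32
blue cols 319.09 n 55 clampx of plate middle 49.0
gray prof 310.. [43, 51, 55, 56, 53, 53, 50, 47, 51, 54, 50, 85, 92, 93, 93, 95, 101, 96, 93, 93, 100, 104, 114, 123, 117, 64, 120, 133, 132, 128, 123, 122, 112, 125, 142, 144, 144, 144, 144, 136, 69, 53, 65, 67, 67, 66, 65, 65, 58, 50, 54, 65, 67, 70, 77]
```

View pics/t3.png

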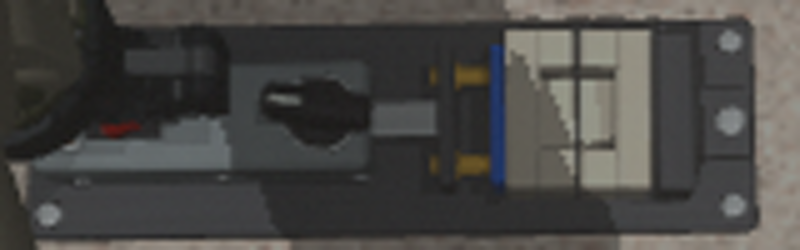

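The pad pushes the front half at (497,115). A thin seam is left at (577,115). Next I squeeze and look while holding.

Request:
play_rows:
  commands: "0 -0.002 0.001 0 0.68;0 -0.002 0.001 0 0.68;0 -0.002 0.001 0 0.68;0 -0.002 0.001 0 0.68;0 -0.002 0.001 0 0.68;0 -0.002 0.001 0 0.68;0 -0.002 0.001 0 0.68"

```text
time_s: 10.95
position: [0.4915, 0.204, 0.078]
orientation: [3.132, -0.007, 1.559]
contact_force: [-1.8, -0.6, 8.8]
gripper_width: 0.0288
```

```bash
python3 look.py 4
```

```text
row [-0.0004 -0.0007  0.0027] turn 0.0008 | pos [0.4915 0.204  0.078 ] yaw 1.5586 F [-1.8 -0.6  8.8] w 0.0288 t 10.95
blue cols 320.6 n 47 clampx of plate middle 52.0
gray prof 310.. [59, 47, 46, 48, 41, 53, 53, 52, 50, 44, 51, 57, 48, 85, 94, 97, 101, 107, 113, 95, 93, 105, 113, 126, 133, 133, 100, 125, 133, 132, 127, 123, 121, 99, 128, 142, 144, 144, 144, 145, 119, 70, 65, 67, 67, 66, 65, 66, 57, 50, 53, 65, 66, 70, 77]
```

View pics/t4.png

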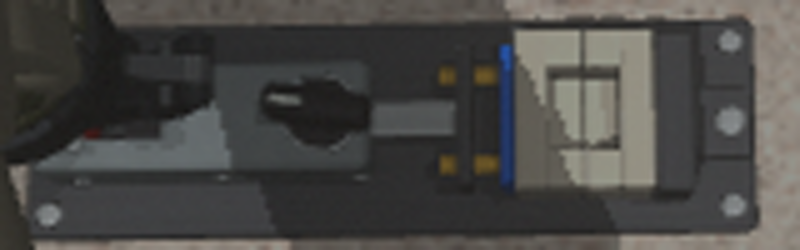

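The mould is shut (seam closed at (583,115)). The carrier-to-pad gap shrank from about 50 to 41 px, so the spring is in about 3.5 mm. That is only marginally firm, so I'll do one more squeeze and hold it.

Request:
play_rows:
  commands: "0 0 0.001 0 0.15;0 0 0.001 0 0.15;0 0 0.001 0 0.15;0 0 0.001 0 0.15;0 0 0.001 0 0.15;0 0 0.001 0 0.15;0 0 0.001 0 0.15"

```text
time_s: 11.58
position: [0.4915, 0.2041, 0.0772]
orientation: [3.132, -0.007, 1.559]
contact_force: [-0.0, 0.5, 0.3]
gripper_width: 0.0726
```

```bash
python3 look.py 5
```

```text
row [-0.0005 -0.0007  0.0016] turn 0.0008 | pos [0.4915 0.2041 0.0772] yaw 1.5586 F [-0.   0.5  0.3] w 0.0726 t 11.58
blue cols 320.6 n 47 clampx of plate middle 52.0
gray prof 310.. [46, 46, 46, 40, 53, 56, 53, 52, 50, 44, 50, 57, 48, 85, 94, 97, 103, 107, 113, 95, 93, 105, 114, 126, 133, 133, 99, 125, 133, 132, 127, 123, 120, 99, 128, 142, 144, 144, 144, 145, 119, 71, 65, 67, 67, 66, 65, 65, 58, 50, 53, 65, 66, 70, 77]
```

View pics/t5.png

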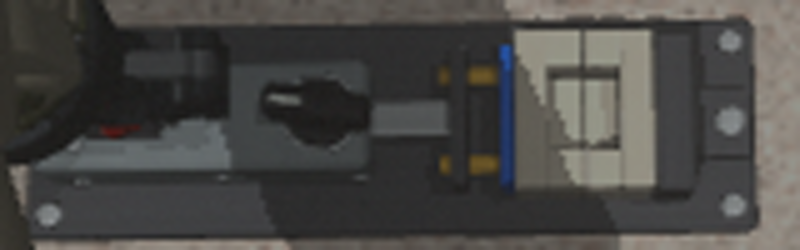

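With the trigger released, the carrier sits back at (458,115) and the mould stays shut. Final squeeze and hold.

Request:
play_rows:
  commands: "0 0 0.001 0 0.7;0 0 0.001 0 0.7;0 0 0.001 0 0.7;0 0 0.001 0 0.7;0 0 0.001 0 0.7;0 0 0.001 0 0.7;0 0 0.001 0 0.7"
  newtons: 30

```text
time_s: 12.22
position: [0.4922, 0.2041, 0.0779]
orientation: [3.13, -0.007, 1.559]
contact_force: [-2.2, -0.6, 10.0]
gripper_width: 0.0293
```

```bash
python3 look.py 6
python3 - <<'E'
from plant import capture
import cv2
c=capture("scene");cv2.imwrite("pics/s6.png",cv2.resize(c["color"][160:310,160:360,::-1],None,fx=4,fy=4))
E
```

```text
row [-0.0004 -0.0016  0.0025] turn 0.0011 | pos [0.4922 0.2041 0.0779] yaw 1.5588 F [-2.2 -0.6 10. ] w 0.0293 t 12.22
blue cols 320.6 n 47 clampx of plate middle 52.0
gray prof 310.. [63, 52, 46, 47, 46, 42, 50, 52, 50, 44, 50, 57, 48, 85, 94, 96, 103, 108, 113, 95, 93, 105, 114, 126, 132, 133, 100, 126, 133, 132, 127, 123, 120, 99, 128, 142, 144, 144, 144, 144, 119, 71, 65, 67, 67, 66, 66, 65, 57, 50, 53, 65, 66, 70, 77]
```

View pics/t6.png

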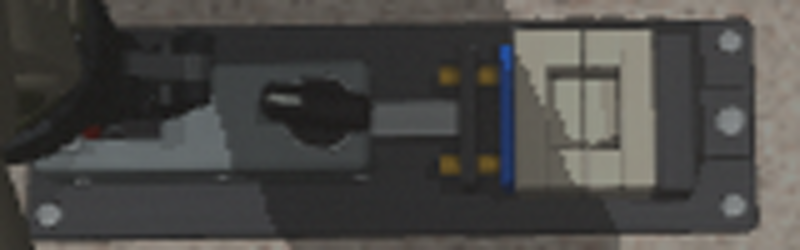

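View pics/s6.png

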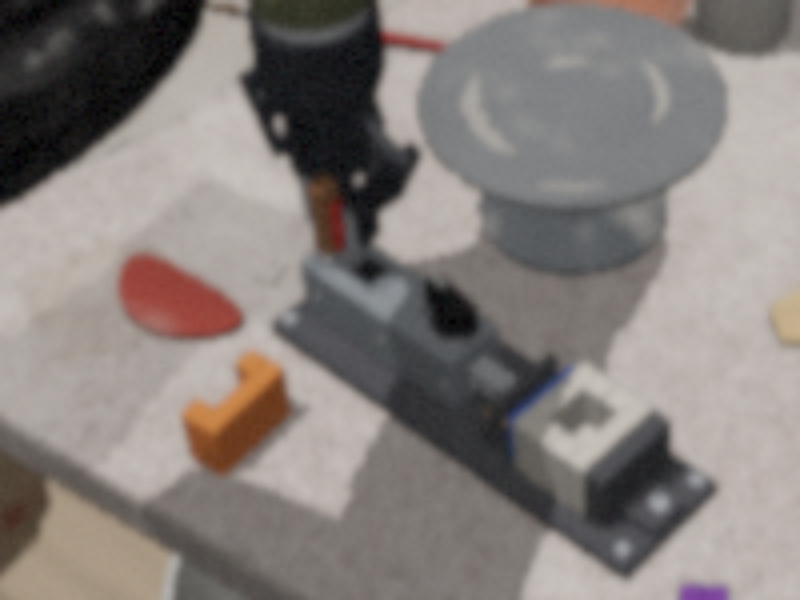

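Run:
```python
from plant import r
s=r.sense();print(s["time_s"],s["gripper_width"],s["contact_force"]);print(r.close_job())
```

```text
12.3167 0.028736458082157187 [-2.45064747  0.32077811  7.84956667]
the job is handed in; nothing more can be done
None
```

I handed the job in at about 12.3 s, with the mould shut and the trigger still held squeezed. No verdict came back, so success is not confirmed.

- **Knob:** I turned it anticlockwise by about 1.39 rad. The pictures show its bar lying along the clamp, so it should be free.
- **Pumping:** I squeezed five times and released four. The fourth squeeze shut the mould. Its spring compression looked marginal (about 3.5–4 mm squeezed, falling to about 1–2 mm once released), so I added one more squeeze and held it at 30 N. That is one squeeze past shut, within the limit of two.

**Last checks**
- The seam between the mould halves is closed and the back half stands against the end stop.
- The spring pad is pressed in about 5.5 mm, judged from the pictures to about 1 mm. That is roughly 11 N on the mould.
- The fingers stand 29 mm apart on the trigger and handle, as expected for a full squeeze.
- The wrist force at the end was about 8 N, mostly vertical.
- The tools in view had not visibly moved.

**What disagreed:** The clamp position from the bed outline was about 4.5 mm off along the clamp from what the knob, pad and handle showed. I used the latter, and the grasps fitted. The knob angle, trigger angle and pad force could not be read directly. They are inferred from the arm pose, the finger opening and the pictures.

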